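# Hold the dust extractor's sprung shutter half open

## Robot

A 6-joint arm with a two-finger parallel gripper is mounted at the origin on the work surface. World frame = base frame: x ahead of the robot, y to its left, z up, the work surface at z = 0. Lengths are in m, angles in rad, forces in N, time in s.
With the tool pointing down it reaches from about 0.325 to 0.75 m from the base axis. Payload 7.6 kg.
Tool frame: the origin (TCP) lies between the finger pads; the fingertips stand 8 mm ahead of it and the grasp point (between the pads) lies 11 mm behind it; z points along the fingers, y is the line along which they close (so a half turn about z gives the same grasp; the last joint's range is limited). The gripper opens to 85 mm and grips with 20 to 120 N. Pads are 22 mm wide; open, the fingers measure 114 mm over their backs; the gripper's body (76 mm by 85 mm) begins 54 mm behind the grasp point. The pads swing forward as they close: fully open they stand 13 mm farther back than shut.
Start: joints at [1.039, 0.052, 1.401, -0, 1.689, -0.07], TCP at [0.234, 0.47, 0.239] pointing down, gripper open.
Joint ranges: [-2.9, 2.9], [-0.91, 2.17], [0.12, 2.37], [-1.06, 4.2], [0.26, 2.73], [-2.93, 2.93]. Speed limits (rad/s): [2.57, 2.57, 3.01, 3.14, 3.14, 3.14].

## Interface

Orientations are given as a unit quaternion [x, y, z, w].
In Python, from station import * gives the robot as it stands.
- The arm moves only by the shell command python3 -m handwheel 'ROWS' [FORCE]. ROWS is JSON, a list of rows, each a list of 7 numbers: the shift along the tool's x, y, z in m, then the turn, a rotation vector about the tool's x, y, z in rad, then the opening in per cent of the stroke, from 0 (shut) to 100 (fully open). In form: [[x, y, z, ax, ay, az, jaw], ...]. A call has 1 to 10 rows; each row shifts and turns the commanded pose from where the row before left it, along the tool's axes as they then stand; what a row does not reach is not made up. A row lasts 1/12 s, in which the tool goes at most 41.7 mm and 7.16 degrees, less where a joint would pass 70% of its speed; a pose out of reach is approached as far as the arm can. A call with a gripper value outside its range is refused whole. The fingers move at their own pace and stop on an object; FORCE is the grip in N (left out, the last holds). Time passes only in rows, so rows that do not move let the fingers close. It gives the time, the measured TCP pose, the force, the opening and the grip force at its end, in the units of the state.
- state(): the state, without advancing time (a new reading comes with each control period).
- camera(name): name is "scene" or "top" or "wrist"; returns (picture, depth): 420x560x3 uint8, blue, green, red; 420x560 float32, m along the optical axis (not along the pixel's ray), 0 where there is no reading.
- get_calibration(name): a dict with "fovy" (degrees; the focal length in pixels is half the picture's height over the tangent of half this angle, whatever the lens; pixels are square), "cx", "cy" (the principal point, pixels), "T" (4x4, takes a point from camera to world coordinates). Camera axes: x right, y down, z forward; pixel columns grow to the right and rows downward; lengths in m; the calibration is good to about 2 mm. A picture is of the moment at which its call begins: read the wrist's pose just before it. get_calibration takes no time and is no camera call; for the wrist camera it gives the pose at the moment of the call.
- sign_off(): hands the job in; it is judged then, once.
The state is a dict: "time_s": time; "joints": joint angles; "joint_velocities": joint speeds; "tau": joint torques, N m; "eef_pos": TCP position; "tcp_rot": TCP orientation; "force": force on the tool from outside, world axes, zero at the start; "wrist_torque": the same for the moment, N m; "grip_width": opening from 0.0 (shut) to 1.0 (fully open); "grip_force": force on a finger pad.
Only numpy, scipy, OpenCV 4.12 (cv2) and the standard library are available. Lean on these libraries where they do the work, as an engineer would, in place of code of your own. Each camera call takes 0.05 s, during which the arm holds its last target. There are 200 camera calls.

## Task

Turn the black clamp knob on the dust extractor a quarter turn clockwise to free the yellow shutter, then slide the shutter by its red handle to the green half-way marks and finish while still holding it there against its spring: it snaps shut if you let go. Never let it open beyond three quarters, leave the knob turned, and leave the other things on the bench where they are.

Things in the scene. Friction and masses are not known exactly. Their poses are not given: they have to be found in the camera images.
- extractor: grey fixed box, 200 (x) by 290 (y) mm, flat top 70 mm above the table. Origin at table height; box spans x -70 to 130, y -145 to 145 mm of it (beyond x = 60 an apron with small things). The shutter slides along its +y between rails 8 mm high at x = +-47 mm. Marks on the rails: black closed, green half, black full travel; red pointers on the shutter move beside them
- shutter (a joint): travel of the yellow 5 mm shutter plate, m: 0 closed, 0.030 half (red pointers at green marks), 0.060 full; grows as the handle moves along the extractor's +y. Spring shuts it with 3 N at 0, 10.5 N at half, 18 N at full travel. Its forked end straddles the knob; with the knob locked the fork hits the knob's cross bar after 8 mm
- shutter_handle (a point): red upright grip on the shutter (its solid: shutter_c3), a box 36 mm (x) by 14 mm (y, the sliding direction) by 45 mm high. This point is the middle of its foot, 76 mm above the table, on the extractor's x = 0 line at y = -60 mm when closed; axes parallel to the extractor's. Top 121 mm above the table
- lock (a joint): angle of the clamp knob, rad: 0 locked (bar across the travel, along the extractor's x), 1.571 free (bar along the travel, end stop); grows clockwise seen from above, stays where it is left (0.05 N m friction). Starts between 0 and 0.3; the shutter's fork passes from about 1.1 on
- lock_grip (a point): the knob's grip point, on its axis, at x = 0, y = +70 mm of the extractor, 99 mm above the table. The black grip is a bar 40 long, 14 wide, 83 to 111 mm above the table, white line along its top; it lies along the extractor's x at joint lock = 0 and turns with the knob, as do this point's axes. Below it a steel cross bar 46 x 16 mm
- sanding_block: bystander: brown cork sanding block, 30 x 75 x 28 mm, lying on the extractor's apron; origin under its centre
- foam_offcut: bystander: yellow foam offcut, 40 x 50 x 30 mm, lying on the extractor's apron; origin under its centre
- spatula: bystander: spatula about 200 mm long lying on the table on the robot's side of the extractor; origin under its middle, x along it
- bowl: bystander: dark mixing bowl, rim radius 60 mm, 75 mm high, right (-y) of the extractor; origin under its centre
- jar: bystander: jar with blue cap, radius 32 mm, 85 mm high, left (+y) of the extractor; origin under its centre
- brush: bystander: paint brush about 190 mm long lying on the table beyond the extractor; origin under its middle, x along it
- spray_bottle: bystander: yellow bottle with white cap, radius 35 mm, 190 mm high, beyond the extractor to the left; origin under its centre

How it is judged:
On the way, in this order (a step that is already met when the one before it is completed fails the run):
1. the knob has been turned clockwise past about 70 degrees, which frees the shutter (value of joint lock above 1.2 rad), for 0.2 s.
2. the shutter is held by its handle at half travel, within 6 mm (value of joint shutter between 0.024 and 0.036 m and contact force between the fingers and shutter_c3 above 4 N), for 0.3 s.
At the end, for the whole second after the job is handed in: the fingers hold the red handle (more than 4 N), the shutter stands still at half travel, 30 mm within 6 mm, and the knob is still turned to free (past 1.2 rad) (all of step 2 and value of joint lock above 1.2 rad and velocity of joint shutter between -0.01 and 0.01 m/s); the arm keeps its last pose, push and grip.
It fails at once if the shutter opens beyond three quarters (46 mm) (value of joint shutter above 0.046 m).
It fails at once if a bystander is moved by more than 30 mm (distance of any of sanding_block, foam_offcut, spatula, bowl, jar, brush, spray_bottle from where it was at the start of the episode above 0.03 m).
It also fails if it takes over 40 s, if anything falls off the work surface, if the arm or the gripper's body presses on something with over 40 N, if the wrist force passes 120 N, or if a joint passes its speed limit or range.

## Working session

There is one attempt and no reset: what is moved stays moved. The work goes in short steps, Python scripts to look and compute and a shell command to move; the robot and the scene stay as the last step left them, time stands still between calls to the robot, and variables do not carry over. Pictures are saved under pics/ and viewed, at most 10 in all, crops included, and the job is handed in when it is done.

```bash
ls; mkdir -p pics; python3 - <<'E'
from station import *
import cv2,numpy as np
s=state();print(s)
a,_=camera("scene");b,_=camera("top")
cv2.imwrite("pics/s.png",a);cv2.imwrite("pics/t.png",b)
for n in("scene","top","wrist"):print(n,get_calibration(n))
E
```

```text
pics
{'time_s': 0.0, 'joints': array([ 1.03867898e+00,  5.28471102e-02,  1.40176631e+00,  2.00866415e-05,
        1.68860454e+00, -7.02908891e-02]), 'joint_velocities': array([ 0.00082825,  0.00051226,  0.00266587,  0.00044847,  0.00045361,
       -0.0010616 ]), 'tau': array([ 1.30570537e-03, -3.81673944e+01, -3.60192275e+01, -8.92898333e-05,
        6.14257995e-03, -1.28683999e-05]), 'eef_pos': array([0.23374851, 0.46975537, 0.23844602]), 'tcp_rot': array([ 2.28865392e-01,  9.73457740e-01, -7.73107539e-04, -2.50615450e-04]), 'force': array([-1.14258086, -0.79565575, -1.22309153]), 'wrist_torque': array([-0.01760777,  0.02536788,  0.00163214]), 'grip_force': 0.0, 'grip_width': 1.0000508162274864}
scene {'fovy': 57.90981519227616, 'cx': 278.06925643512176, 'cy': 211.43493504734323, 'T': array([[ 6.14827718e-01,  6.20208425e-01, -4.87163613e-01,
         1.04154979e+00],
       [ 7.88661440e-01, -4.83428556e-01,  3.79881513e-01,
        -2.92321213e-01],
       [ 9.69129359e-05, -6.17768841e-01, -7.86359746e-01,
         7.87867086e-01],
       [ 0.00000000e+00,  0.00000000e+00,  0.00000000e+00,
         1.00000000e+00]])}
top {'fovy': 44.55474457305303, 'cx': 280.45753076368254, 'cy': 201.47592097405175, 'T': array([[-0.00595353, -0.99679697,  0.0797518 ,  0.53238555],
       [-0.99997877,  0.00572326, -0.0031156 ,  0.0485783 ],
       [ 0.00264918, -0.07976866, -0.99680988,  1.09151838],
       [ 0.        ,  0.        ,  0.        ,  1.        ]])}
wrist {'fovy': 70.7225073655572, 'cx': 281.3677589331613, 'cy': 207.77818425061557, 'T': array([[ 0.44511654,  0.85230398,  0.27468015,  0.16319834],
       [ 0.8954702 , -0.42294064, -0.13875997,  0.50498003],
       [-0.00209228,  0.30773225, -0.9514707 ,  0.37339585],
       [ 0.        ,  0.        ,  0.        ,  1.        ]])}
```

View pics/t.png

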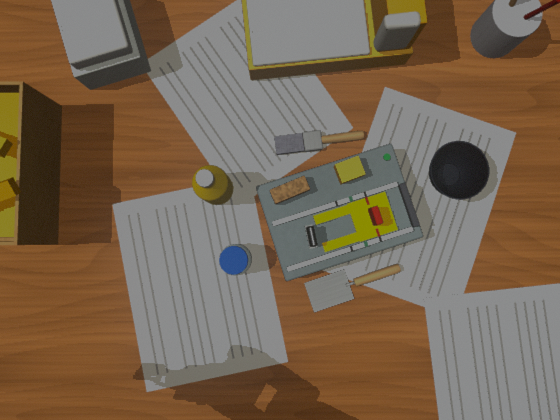

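View pics/s.png

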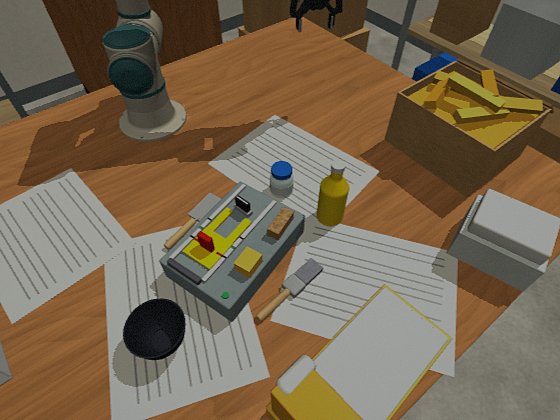

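The top view shows the knob near (312,235) with a white line on it and the red handle near (376,215). In the scene view the knob is near (243,203) and the handle near (206,241). The extractor is yawed about +17°. Next I'll measure both from the two views.

```bash
cat > h.py <<'E'
from station import *
import cv2,numpy as np
def cal(n,shape=(420,560)):
    c=get_calibration(n);f=210/np.tan(np.radians(c["fovy"])/2);return f,c["cx"],c["cy"],np.array(c["T"])
def cloud(d,C):
    f,cx,cy,T=C;v,u=np.mgrid[:420,:560]
    P=np.stack([(u-cx)/f*d,(v-cy)/f*d,d],-1);return P@T[:3,:3].T+T[:3,3]
def ray(px,C):
    f,cx,cy,T=C;r=T[:3,:3]@np.array([(px[0]-cx)/f,(px[1]-cy)/f,1]);return T[:3,3],r/np.linalg.norm(r)
def plane(px,C,z):
    o,r=ray(px,C);return o+r*(z-o[2])/r[2]
def tri(p1,C1,p2,C2):
    A=np.zeros((3,3));b=np.zeros(3);L=[ray(p1,C1),ray(p2,C2)]
    for o,r in L:
        M=np.eye(3)-np.outer(r,r);A+=M;b+=M@o
    x=np.linalg.solve(A,b);return x,[np.linalg.norm((np.eye(3)-np.outer(r,r))@(x-o)) for o,r in L]
def red(im):
    h=cv2.cvtColor(im,cv2.COLOR_BGR2HSV);return ((h[...,0]<6)|(h[...,0]>174))&(h[...,1]>190)&(h[...,2]>70)
def rect(m):
    c,_=cv2.findContours(m.astype(np.uint8),0,2);c=max(c,key=cv2.contourArea);return cv2.minAreaRect(c)
E
python3 - <<'E'
from h import *
win={"top":(260,150,420,280),"scene":(160,180,310,290)}
res={}
for n,(x0,y0,x1,y1) in win.items():
    im,d=camera(n);C=cal(n);P=cloud(d,C);w=np.zeros((420,560),bool);w[y0:y1,x0:x1]=1
    h=cv2.cvtColor(im,cv2.COLOR_BGR2HSV)
    r=red(im)&w&(d>0)
    zt=np.percentile(P[r][:,2],95);top=r&(P[...,2]>zt-.006)&(P[...,2]<zt+.006)
    print(n,"red",r.sum(),"ztop",zt,"top mean",P[top].mean(0),"px",np.argwhere(top).mean(0)[::-1],rect(top))
    g=np.array([0.5,0.0,0])
    # knob: raised things, not red
    k=w&(d>0)&(P[...,2]>.1)&(P[...,2]<.118)&~cv2.dilate(r.astype(np.uint8),np.ones((7,7))).astype(bool)
    nb,l,st,c=cv2.connectedComponentsWithStats(k.astype(np.uint8))
    for i in range(1,nb):
        if st[i,4]>8:print("  raised",st[i],c[i],P[l==i].mean(0),rect(l==i))
    res[n]=(C,np.argwhere(top).mean(0)[::-1])
    y=(h[...,0]>20)&(h[...,0]<35)&(h[...,1]>150)&(h[...,2]>120)&w&(P[...,2]>.06)&(P[...,2]<.085)
    print("  yellow z",np.median(P[y][:,2]),"grey z",np.median(P[w&(d>0)&(P[...,2]>.05)][:,2]))
    q=P[w&(P[...,2]>.062)&(P[...,2]<.074)][:,:2].astype(np.float32)
    print("  box",cv2.minAreaRect(q))
print(tri(res["top"][1],res["top"][0],res["scene"][1],res["scene"][0]))
E
```

```text
top red 122 ztop 0.12276236044139428 top mean [ 0.58304848 -0.13675753  0.12022077] px [376.60194175 215.13592233] ((376.5000305175781, 215.0), (17.439130783081055, 6.554304122924805), 69.44395446777344)
  raised [336 163  12  14  39] [341.33333333 168.53846154] [ 0.6753211  -0.07351998  0.10126794] ((341.75, 168.75001525878906), (13.914020538330078, 9.17060375213623), 71.56504821777344)
  raised [351 164   6   7  17] [353.41176471 166.94117647] [ 0.67833113 -0.09712447  0.10123547] ((353.5, 166.49998474121094), (4.242640495300293, 5.656853675842285), 45.0)
  raised [356 165   7   5   9] [359.33333333 166.77777778] [ 0.67859439 -0.10868569  0.10118952] ((359.2500305175781, 167.25001525878906), (2.1213202476501465, 7.071067810058594), 45.0)
  raised [351 170   9   8  17] [354.94117647 172.70588235] [ 0.66700041 -0.09991841  0.1011789 ] ((354.3077087402344, 172.03843688964844), (6.656403064727783, 7.488452911376953), 33.6900634765625)
  raised [342 172  11  10  31] [346.64516129 176.70967742] [ 0.65923372 -0.08362258  0.10122157] ((346.1615295410156, 176.40768432617188), (6.82190942764
[... 952 characters left out ...]
067291259766)
  raised [235 248  24  23 199] [247.37688442 259.03015075] [ 0.6763968  -0.08907745  0.10097615] ((247.97561645507812, 258.780517578125), (17.49146270751953, 22.176673889160156), 38.65980911254883)
  raised [258 253   4   5   9] [259.33333333 254.66666667] [ 0.68309493 -0.06299805  0.10065607] ((259.300048828125, 254.90003967285156), (3.130495071411133, 3.130495071411133), 26.56505012512207)
  yellow z 0.07599183613313332 grey z 0.07182062164698166
  box ((0.5840780138969421, -0.03344358503818512), (0.2006843388080597, 0.3640955984592438), 17.437082290649414)
(array([ 0.58348692, -0.13619918,  0.11936792]), [np.float64(0.0008192161455285382), np.float64(0.0008192161455285959)])
```

```bash
python3 -m handwheel '[[0,0,0,0,0,-0.11,60],[0,0,0,0,0,-0.11,60],[0,0,0,0,0,-0.11,60],[0,0,0,0,0,-0.11,60],[0,0,0,0,0,-0.11,60],[0,0,0,0,0,-0.11,60]]' 30 && python3 -m handwheel '[[-0.014,-0.036,0,0,0,0,60],[-0.014,-0.036,0,0,0,0,60],[-0.014,-0.036,0,0,0,0,60],[-0.014,-0.036,0,0,0,0,60],[-0.014,-0.036,0,0,0,0,60],[-0.014,-0.036,0,0,0,0,60],[-0.014,-0.036,0,0,0,0,60]]' && python3 -m handwheel '[[-0.014,-0.036,0,0,0,0,60],[-0.014,-0.036,0,0,0,0,60],[-0.014,-0.036,0,0,0,0,60],[-0.014,-0.036,0,0,0,0,60],[-0.014,-0.036,0,0,0,0,60],[-0.014,-0.036,0,0,0,0,60],[-0.014,-0.036,0,0,0,0,60],[0,0,0,0,0,0,60],[0,0,0,0,0,0,60]]'
python3 - <<'E'
from h import *
C=cal("wrist");im,d=camera("wrist");cv2.imwrite("pics/w1.png",im)
np.savez("w1.npz",im=im,d=d,T=C[3],f=C[0],cx=C[1],cy=C[2])
print(state()["joints"])
for p in [(0.545,-.0137,.111),(0.5835,-.137,.121)]:
    q=np.linalg.inv(C[3])@np.array([*p,1]);print(C[0]*q[0]/q[2]+C[1],C[0]*q[1]/q[2]+C[2])
E
```

```text
time_s: 0.7
eef_pos: [0.2339, 0.47, 0.2391]
tcp_rot: [-0.102, 0.995, -0.0, -0.0]
force: [-0.2, 0.3, 0.3]
grip_width: 0.604
grip_force: 0.0
time_s: 1.28
eef_pos: [0.3801, 0.2405, 0.2393]
tcp_rot: [-0.099, 0.995, 0.0, 0.0]
force: [0.9, 0.8, -0.9]
grip_width: 0.603
grip_force: 0.0
time_s: 2.03
eef_pos: [0.5256, 0.013, 0.2385]
tcp_rot: [-0.097, 0.995, 0.0, -0.001]
force: [-0.3, 0.3, -0.6]
grip_width: 0.6
grip_force: 0.0
[-4.35245902e-02  5.44054411e-02  1.39948303e+00  4.10681294e-04
  1.68884796e+00 -1.81119289e+00]
249.75104169511386 216.12841218964843
109.78866137172412 233.93059813880413
```

View pics/w1.png

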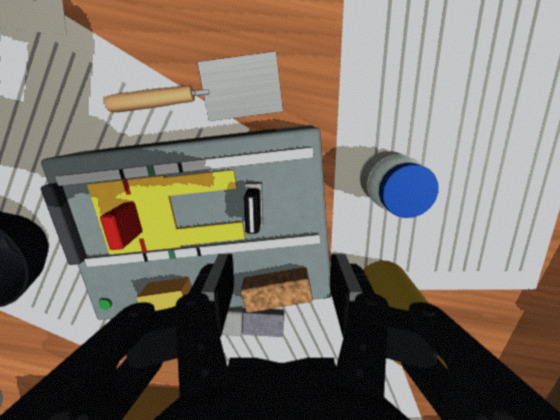

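The wrist view shows the knob's white line at about (253,211), with the red handle top at (122,225). I'll refine the knob's position and angle.

```bash
cat > meas.py <<'E'
from h import *
def line_angle(m,C,z):
    pts=np.argwhere(m)[:,::-1].astype(float)
    W=np.array([plane(p,C,z)[:2] for p in pts]);c=W.mean(0);u,s,v=np.linalg.svd(W-c);a=np.degrees(np.arctan2(v[0,1],v[0,0]))
    (ctr,sz,_)=cv2.minAreaRect(W.astype(np.float32));return np.array(ctr),sz,(a+90)%180-90
E
python3 - <<'E'
from meas import *
D=np.load("w1.npz");im,d=D["im"],D["d"];C=(D["f"],D["cx"],D["cy"],D["T"]);P=cloud(d,C)
win=np.zeros((420,560),bool);win[180:240,238:270]=1
h=cv2.cvtColor(im,cv2.COLOR_BGR2HSV)
w=win&(h[...,2]>150)&(h[...,1]<60)&(P[...,2]>.1)
k=win&(P[...,2]>.1)
b=win&(h[...,2]<50)
for n,m in(("white",w),("raised",k)):
    print(n,m.sum(),np.argwhere(m).mean(0)[::-1],P[m].mean(0),line_angle(m,C,.111))
r=red(im)&(P[...,2]>.115);print("handle",P[r].mean(0),line_angle(r,C,.121))
# two-view height of knob top: top cam px of knob centre
print(tri(np.argwhere(k).mean(0)[::-1],C,(311.5,235.95),cal("top")))
for s in (0,1):
    m=(h[...,2]>130)&(h[...,1]<50)&(P[...,2]>.073)&(P[...,2]<.083)
nb,l,st,c=cv2.connectedComponentsWithStats(m.astype(np.uint8))
for i in range(1,nb):
    if st[i,4]>300:print("rail",c[i],line_angle(l==i,C,.078))
E
```

```text
white 90 [250.93333333 214.38888889] [ 0.5429266  -0.01284839  0.11167271] (array([ 0.54347378, -0.01280264]), (0.03278162702918053, 0.0025654700584709644), np.float64(11.13316258737693))
raised 635 [251.73385827 211.4519685 ] [ 0.5398363  -0.01258347  0.11209653] (array([ 0.53851938, -0.01236371]), (0.0485694445669651, 0.018198510631918907), np.float64(10.423843830287552))
handle [ 0.57930273 -0.13330414  0.1228035 ] (array([ 0.57746166, -0.12872455]), (0.035674240440130234, 0.02855720743536949), np.float64(16.684882235828837))
(array([ 0.5445927 , -0.01363589,  0.09818529]), [np.float64(0.0005251475032590402), np.float64(0.000525147503259054)])
rail [250.2693575  158.88056013] (array([ 0.49834597, -0.02737822]), (0.009626508690416813, 0.13019472360610962), np.float64(-72.44225533027743))
rail [259.92523364 244.64485981] (array([5.87821364e-01, 5.62407076e-04]), (0.009554684162139893, 0.13124872744083405), np.float64(-72.43987377039021))
rail [113.99334812 259.57427938] (array([ 0.63690895, -0.15470354]), (0.009507243521511555, 0.06507163494825363), np.float64(-72.41211438322472))
```

```bash
python3 -m handwheel '[[-0.0135,-0.0295,0,0,0,0,60],[0,0,0.03,0,0,0,60],[0,0,0.03,0,0,0,60],[0,0,0.03,0,0,0,60],[0,0,0.03,0,0,0,60],[0,0,0.015,0,0,0,60],[0,0,0.0085,0,0,0,60],[0,0,0,0,0,0,60],[0,0,0,0,0,0,60]]' 30 && python3 -m handwheel '[[0,0,0,0,0,0,0],[0,0,0,0,0,0,0],[0,0,0,0,0,0,0],[0,0,0,0,0,0,0],[0,0,0,0,0,0,0],[0,0,0,0,0,0,0]]'
```

```text
time_s: 2.83
eef_pos: [0.5446, -0.011, 0.0968]
tcp_rot: [-0.1, 0.995, -0.0, 0.001]
force: [-0.9, 0.9, 0.4]
grip_width: 0.599
grip_force: 0.0
time_s: 3.33
eef_pos: [0.5451, -0.0121, 0.0972]
tcp_rot: [-0.099, 0.995, -0.0, 0.001]
force: [-0.9, -1.5, 5.1]
grip_width: 0.154
grip_force: 32.5
```

```bash
python3 -m handwheel '[[0,0,0,0,0,0.12,0],[0,0,0,0,0,0.12,0],[0,0,0,0,0,0.12,0],[0,0,0,0,0,0.12,0],[0,0,0,0,0,0.12,0],[0,0,0,0,0,0.12,0]]' && python3 -m handwheel '[[0,0,0,0,0,0.12,0],[0,0,0,0,0,0.12,0],[0,0,0,0,0,0.12,0],[0,0,0,0,0,0.12,0],[0,0,0,0,0,0.12,0],[0,0,0,0,0,0.12,0],[0,0,0,0,0,0,0],[0,0,0,0,0,0,0],[0,0,0,0,0,0,0]]'
```

```text
time_s: 3.83
eef_pos: [0.545, -0.0132, 0.0972]
tcp_rot: [0.261, 0.965, -0.001, 0.001]
force: [-1.7, -6.7, 6.2]
grip_width: 0.159
grip_force: 32.6
time_s: 4.58
eef_pos: [0.5442, -0.0139, 0.0972]
tcp_rot: [0.582, 0.813, -0.002, 0.001]
force: [-6.6, -8.6, 9.3]
grip_width: 0.153
grip_force: 33.0
```

```bash
python3 -m handwheel '[[0,0,0,0,0,0,50],[0,0,0,0,0,0,50],[0,0,0,0,0,0,50],[0,0,0,0,0,0,50],[0,0,-0.02,0,0,0,50],[0,0,-0.04,0,0,0,50],[0,0,-0.04,0,0,0,50]]' && python3 -m handwheel '[[0,0,0,0,0,-0.119,60],[0,0,0,0,0,-0.119,60],[0,0,0,0,0,-0.119,60],[0,0,0,0,0,-0.119,60],[0,0,0,0,0,-0.119,60],[0,0,0,0,0,-0.119,60],[0,0,0,0,0,-0.119,60]]' && python3 -m handwheel '[[0,0,0,0,0,-0.119,60],[0,0,0,0,0,-0.119,60],[0,0,0,0,0,-0.119,60],[0,0,0,0,0,-0.119,60],[0,0,0,0,0,-0.119,60],[0,0,0,0,0,-0.119,60],[0,-0.03,0,0,0,0,60],[0,-0.03,0,0,0,0,60],[0,0,0,0,0,0,60],[0,0,0,0,0,0,60]]'
cat > look.py <<'E'
import sys
from meas import *
s=state();C=cal("wrist");im,d=camera("wrist");cv2.imwrite(sys.argv[1],im);P=cloud(d,C)
h=cv2.cvtColor(im,cv2.COLOR_BGR2HSV)
ex=np.array([np.cos(.3063),np.sin(.3063)]);ey=np.array([-ex[1],ex[0]])
r=red(im)&(P[...,2]>.1175)&(P[...,2]<.126)
Q=P[r][:,:2].astype(np.float32);print("handle",r.sum(),P[r].mean(0),cv2.minAreaRect(Q))
k=(h[...,2]>130)&(h[...,1]<60)&(P[...,2]>.104)&(P[...,2]<.118)
if k.sum()>10:print("white",k.sum(),P[k].mean(0),line_angle(k,C,.111))
E
python3 look.py pics/w2.png
```

```text
time_s: 5.17
eef_pos: [0.5433, -0.0114, 0.1953]
tcp_rot: [0.582, 0.813, -0.001, -0.002]
force: [1.9, -1.2, 0.2]
grip_width: 0.499
grip_force: 0.0
time_s: 5.75
eef_pos: [0.5443, -0.0115, 0.1955]
tcp_rot: [0.2, 0.98, 0.0, -0.0]
force: [-0.6, -0.3, -0.5]
grip_width: 0.598
grip_force: 0.0
time_s: 6.58
eef_pos: [0.5625, -0.0698, 0.1953]
tcp_rot: [-0.151, 0.989, 0.0, -0.0]
force: [-0.6, 0.1, -0.0]
grip_width: 0.597
grip_force: 0.0
handle 719 [ 0.58097752 -0.13611845  0.12066415] ((0.5813953280448914, -0.13624975085258484), (0.03394942358136177, 0.012975960969924927), 17.934003829956055)
white 171 [ 0.54348199 -0.01276705  0.11166374] (array([ 0.54378217, -0.01230688]), (0.0033393860794603825, 0.03387970104813576), np.float64(-71.03487769218637))
```

View pics/w2.png

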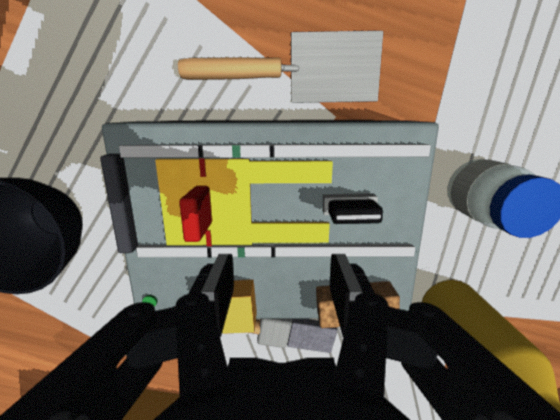

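The image shows the knob (355,211) now lying along the travel, with the handle at (196,212) and the shutter closed. Next I'll grasp the handle.

```bash
python3 -m handwheel '[[0,-0.035,0,0,0,0,60],[0,-0.0345,0,0,0,0,60],[0,0,0.03,0,0,0,60],[0,0,0.03,0,0,0,60],[0,0,0.03,0,0,0,60],[0,0,0.012,0,0,0,60],[0,0,0,0,0,0,60],[0,0,0,0,0,0,60]]' 60 && python3 -m handwheel '[[0,0,0,0,0,0,0],[0,0,0,0,0,0,0],[0,0,0,0,0,0,0],[0,0,0,0,0,0,0],[0,0,0,0,0,0,0],[0,0,0,0,0,0,0],[0,0,0,0,0,0,0]]'
```

```text
time_s: 7.3
eef_pos: [0.5835, -0.1346, 0.0946]
tcp_rot: [-0.152, 0.988, 0.0, 0.0]
force: [0.1, 0.0, 1.4]
grip_width: 0.606
grip_force: 0.0
time_s: 7.88
eef_pos: [0.5844, -0.136, 0.0959]
tcp_rot: [-0.152, 0.988, -0.001, 0.002]
force: [0.8, -2.8, 5.6]
grip_width: 0.157
grip_force: 58.9
```

```bash
python3 -m handwheel '[[0,0.005,0,0,0,0,0],[0,0.005,0,0,0,0,0],[0,0.005,0,0,0,0,0],[0,0.005,0,0,0,0,0],[0,0.005,0,0,0,0,0],[0,0.005,0,0,0,0,0],[0,0,0,0,0,0,0],[0,0,0,0,0,0,0],[0,0,0,0,0,0,0],[0,0,0,0,0,0,0]]'
python3 look.py pics/w3.png
```

```text
time_s: 8.72
eef_pos: [0.5758, -0.1088, 0.096]
tcp_rot: [-0.151, 0.988, -0.002, 0.002]
force: [4.8, -9.0, 4.2]
grip_width: 0.152
grip_force: 58.7
handle 2047 [ 0.57167323 -0.11037416  0.1207113 ] ((0.5732297897338867, -0.10980094224214554), (0.03492547944188118, 0.013318481855094433), 17.486814498901367)
white 472 [ 0.54358661 -0.01270501  0.11177842] (array([ 0.54391026, -0.01200649]), (0.00322058261372149, 0.034664496779441833), np.float64(-71.21519099243835))
```

View pics/w3.png

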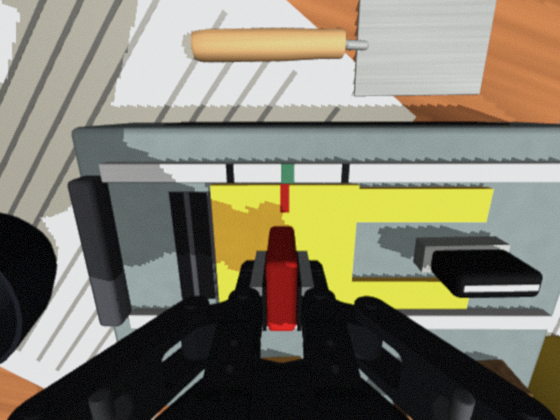

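The red pointer at (285,198) lines up almost exactly with the green mark at (288,173), about 1.5 mm short at 1.9 px/mm. I'll nudge it 1.5 mm and let it settle.

```bash
python3 -m handwheel '[[0,0.0015,0,0,0,0,0],[0,0,0,0,0,0,0],[0,0,0,0,0,0,0],[0,0,0,0,0,0,0],[0,0,0,0,0,0,0],[0,0,0,0,0,0,0],[0,0,0,0,0,0,0],[0,0,0,0,0,0,0]]'
python3 look.py pics/w4.png; python3 - <<'E'
from station import *
sign_off()
E
```

```text
time_s: 9.43
eef_pos: [0.5754, -0.1075, 0.096]
tcp_rot: [-0.151, 0.988, -0.002, 0.002]
force: [4.3, -9.5, 4.6]
grip_width: 0.157
grip_force: 58.7
handle 2054 [ 0.57124211 -0.10906906  0.12068724] ((0.5726327300071716, -0.10853086411952972), (0.034994326531887054, 0.013295957818627357), 17.41282844543457)
white 477 [ 0.54362976 -0.0128131   0.11175031] (array([ 0.54392362, -0.01203141]), (0.003220716491341591, 0.034658461809158325), np.float64(-71.25942667245221))
the job is handed in; nothing more can be done
```

I turned the knob to about 1.55 rad, slid the shutter to about 30 mm and signed off while still gripping its handle at about 59 N (9.4 s used). The sign-off gave no verdict, and I did not re-measure the other bench items.

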